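# Pry open the brush tin and put the opener back

## Task

The lid of the steel brush tin is shut and has no handle: take the flat-bladed opener from its wooden block, get its blade under the lid's overhanging front lip and lever the lid up, then use the opener to swing it right back past upright so that it stays open. Then stand the opener upright, blade down, back in the slot of its block and let go. Only the opener may touch the tin and its lid, never the gripper or the arm; leave the paint can, the tape roll and the cork block where they are.

Things in the scene. Friction and masses are not known exactly. Their poses are not given: they have to be found in the camera images.
- opener: Loose opener, 182 mm long, 0.14 kg. Origin: middle of the blade's tip edge; z from tip to handle end. Steel blade 3 mm thick (x), 32 mm wide (y), 86 mm long; neck 10 x 16 mm; wooden handle 24 mm (x) by 28 mm (y), from 102 to 182 mm above the tip. Starts standing in the block's slot, tip on its floor, axes along the block's, leaning up to 4 degrees.
- block: Fixed dark wooden block, 75 mm (x) by 95 mm (y), 85 mm high, origin at the centre of its underside, z up. One slot in the centre of its top: 12 mm (x) by 42 mm (y), with a 2 mm chamfer, its floor 12 mm above the block's origin. It can stand on either side of the tin.
- tin: Fixed rectangular grey steel tin, 130 mm (x) by 190 mm (y) and 96 mm high, origin at the centre of its underside, z up. Its front wall, at x = -65 mm in its own frame, faces roughly to the robot's right (world -y); the lid is hinged at the back. A bead 8 mm high stands out 5 mm from the front wall, its top 73 mm above the tin's underside.
- groove (a point): Point in the middle of the tin's front wall face, 79 mm above the underside, in the groove between bead (top 6 mm below this point) and lid lip (underside 17 mm above it). Axes as the tin's.
- hinge (a point): Middle of the lid's hinge axis, at x = 67 mm and 96 mm above the underside in the tin's frame; the axis is parallel to the tin's y.
- lip (a point): Middle of the lower front edge of the lid. It is on the lid and turns with it, 139 mm from the hinge axis. Closed, it overhangs the front wall by 7 mm.
- lid (a joint): Lid angle: 0 shut, 1.57 upright, 1.95 at the stop. A 6 mm steel plate, 139 mm from hinge axis to lip, 198 mm wide, 0.36 to 0.56 kg, its underside in the plane of the hinge axis. The hinge rubs (0.12 N m): let go below about 1.2 rad the lid falls shut, from 1.4 rad on it stays. Lifting it at the lip takes 2 to 4 N.
- can: Bystander: loose full paint can, 84 mm diameter, 110 mm high, 0.8 kg, upright, on the other side of the tin from the block. Origin at the centre of its underside.
- tape: Bystander: loose roll of paper tape lying flat, 100 mm across, 25 mm high, left of the tin (+y). Origin at the centre of its underside.
- sponge: Bystander: loose cork sanding block, 100 x 65 mm, 28 mm high, right of the tin (-y). Origin at the centre of its underside.
There are look-alikes about, which are no part of the job. What is shaped like the opener but turquoise is not meant. There is more than one size of the block; the job needs the smaller.

How it is judged:
On the way, in this order (a step that is already met when the one before it is completed fails the run):
1. the lid's front edge is levered up by the opener (lid past 0.25 rad with the opener on it) (value of joint lid between 0.25 and 1.2 rad and contact force between opener and lid above 0.3 N), for 0.1 s.
2. the lid is swung back past upright (value of joint lid above 1.6 rad), for 0.2 s.
At the end, for the whole second after the job is handed in: The lid stands open past upright (more than 1.6 rad); the opener stands released and still in the block's slot, blade down, its tip within 13 mm of the slot's floor and 25 mm of the block's axis, tilted less than 0.2 rad; can, tape and cork block are within 20 mm of where they started (value of joint lid above 1.6 rad and horizontal distance between opener and block below 0.025 m and z of opener in the frame of block below 0.025 m and angle between opener's own z axis and vertical below 0.2 rad and linear speed of opener below 0.02 m/s and distance of each of can, tape, sponge from where it was at the start of the episode below 0.02 m); the robot touches nothing.
It fails at once if the gripper or arm touches the tin or its lid (contact force between any of the fingers, the arm and tin above 1 N).
It fails at once if a bystander is pushed more than 30 mm (distance of any of can, tape, sponge from where it was at the start of the episode above 0.03 m).
It also fails if it takes over 72 s, if anything falls off the work surface, if the arm or the gripper's body presses on something with over 40 N, if the wrist force passes 120 N, or if a joint passes its speed limit or range.

## Robot

A 6-joint arm with a two-finger parallel gripper is mounted at the origin on the work surface. World frame = base frame: x ahead of the robot, y to its left, z up, the work surface at z = 0. Lengths are in m, angles in rad, forces in N, time in s.
With the tool pointing down it reaches from about 0.3 to 0.875 m from the base axis. Payload 4.2 kg.
Tool frame: the origin (TCP) lies at the very end of the fingers, on their centre line; the grasp point (between the pads) lies 19 mm behind it; z points along the fingers, y is the line along which they close (so a half turn about z gives the same grasp; the last joint's range is limited). The gripper opens to 85 mm and grips with 20 to 120 N. Pads are 22 mm wide; open, the fingers measure 114 mm over their backs; the gripper's body (76 mm by 85 mm) begins 54 mm behind the grasp point. The pads swing forward as they close: fully open they stand 13 mm farther back than shut.
Start: joints at [-1.127, 0.32, 1.565, -0, 1.257, -0.02], TCP at [0.257, -0.514, 0.231] pointing down, gripper open.
Joint ranges: [-3.11, 3.11], [-0.84, 2.01], [0.21, 2.61], [-1.34, 4.49], [0.05, 2.63], [-2.56, 2.56]. Speed limits (rad/s): [2.57, 2.57, 3.14, 3.14, 3.14, 3.14].

## Interface

Orientations are given as a unit quaternion [w, x, y, z].
In Python, from cell import arm, vision gives the robot as it stands.
- The arm moves only by the tool play_rows, never from a script. Its argument "plan" is a list that holds one entry, the list of rows, each a list of 5 numbers: the closure, from 0 (fully open) to 1 (shut), then the shift along the world's x, y, z in m, then the turn about the world's z in rad. In form: [[[jaw, x, y, z, yaw], ...]]. A call has 1 to 20 rows; each row is the pose to reach, as a shift and turn from the pose commanded when the call began; what a row does not reach only later rows make up. A row lasts 1/10 s, in which the tool goes at most 50 mm and 8.59 degrees, less where a joint would pass 70% of its speed; a pose out of reach is approached as far as the arm can. A call with a gripper value outside its range is refused whole. The fingers move at their own pace and stop on an object; "grip_force" is the grip in N (left out, the last holds). Time passes only in rows, so rows that repeat a pose let the fingers close. It gives the time, the measured TCP pose, the force, the opening and the grip force at its end, in the units of the state.
- arm.get_state(): the state, without advancing time (a new reading comes with each control period).
- vision.get_image(name): name is "side" or "top"; returns a dict with "color" (420x560x3 uint8, red, green, blue), "intrinsics" (3x3 intrinsics, pixels), "rvec" (rotation vector, rad) and "tvec" (3), from world to camera coordinates, as OpenCV has them. Camera axes: x right, y down, z forward; pixel columns grow to the right and rows downward; lengths in m; the calibration is good to about 2 mm. A picture is of the moment at which its call begins. There is no depth.
- arm.close_job(): hands the job in; it is judged then, once.
The state is a dict: "t": time; "joints": joint angles; "qvel": joint speeds; "joint_efforts": joint torques, N m; "eef_pos": TCP position; "tool_rot": TCP orientation; "wrist_force": force on the tool from outside, world axes, zero at the start; "wrist_torque": the same for the moment, N m; "grip_width": finger opening in m; "gripper_force": force on a finger pad.
Only numpy, scipy, OpenCV 4.12 (cv2) and the standard library are available. Lean on these libraries where they do the work, as an engineer would, in place of code of your own. Each camera call takes 0.05 s, during which the arm holds its last target. There are 200 camera calls.

## Working session

There is one attempt and no reset: what is moved stays moved. The work goes in short steps, Python scripts to look and compute and a tool call to move; the robot and the scene stay as the last step left them, time stands still between calls to the robot, and variables do not carry over. Pictures are saved under pics/ and viewed, at most 10 in all, crops included, and the job is handed in when it is done.

Besides the shell and the picture viewer there is one more tool, called after "Emit:" in YAML: its name, and indented under it one key for each argument. play_rows: Moves the arm, as the interface text tells. Its arguments: {"type":"object","properties":{"plan":{"type":"array"},"grip_force":{"type":"number"}},"required":["plan"]}

```bash
mkdir -p pics; ls; cat > h.py <<'E'
import numpy as np, cv2
from cell import arm, vision
def cap(n,f=None):
    d=vision.get_image(n)
    if f: cv2.imwrite('pics/'+f,d['color'][:,:,::-1])
    return d
def P(d): 
    R=cv2.Rodrigues(np.array(d['rvec'],float))[0]; return np.array(d['intrinsics']),R,np.array(d['tvec'],float).ravel()
def ray(d,uv):
    K,R,t=P(d); v=R.T@np.linalg.inv(K)@np.array([uv[0],uv[1],1.]); return -R.T@t, v/np.linalg.norm(v)
def onz(d,uv,z):
    c,v=ray(d,uv); return c+v*(z-c[2])/v[2]
def tri(d1,a,d2,b):
    c1,v1=ray(d1,a); c2,v2=ray(d2,b)
    s=np.linalg.lstsq(np.c_[v1,-v2],c2-c1,rcond=None)[0]
    p,q=c1+v1*s[0],c2+v2*s[1]; return (p+q)/2,np.linalg.norm(p-q)
def proj(d,p):
    K,R,t=P(d); q=K@(R@np.array(p,float)+t); return q[:2]/q[2]
E
python3 - <<'E'
from h import *
np.set_printoptions(precision=4,suppress=True)
a=cap('top','top0.png');b=cap('side','side0.png')
for d in(a,b): print(ray(d,(280,210)),d['intrinsics'])
print(arm.get_state())
E
```

```text
pics
(array([ 0.3222, -0.0584,  1.1894]), array([ 0.1328,  0.0121, -0.9911])) [[532.2307   0.     276.111 ]
 [  0.     532.2307 207.4994]
 [  0.       0.       1.    ]]
(array([0.1187, 0.5168, 0.9292]), array([ 0.3451, -0.5165, -0.7837])) [[482.8976   0.     278.4329]
 [  0.     482.8976 209.9778]
 [  0.       0.       1.    ]]
{'t': 0.1, 'joints': array([-1.127 ,  0.3202,  1.5656, -0.    ,  1.2574, -0.02  ]), 'qvel': array([ 0.0005, -0.0009, -0.0038, -0.0018, -0.0012,  0.0002]), 'joint_efforts': array([  0.0007, -41.6411, -23.4705,   0.0001,   0.005 ,   0.    ]), 'eef_pos': array([ 0.257 , -0.5139,  0.2306]), 'tool_rot': array([-0.0008,  0.9732,  0.2298, -0.0002]), 'wrist_force': array([ 0.4313,  1.0223, -0.837 ]), 'wrist_torque': array([-0.0331, -0.03  , -0.0201]), 'gripper_force': 0.0, 'grip_width': 0.08545657327417007}
```

View pics/top0.png

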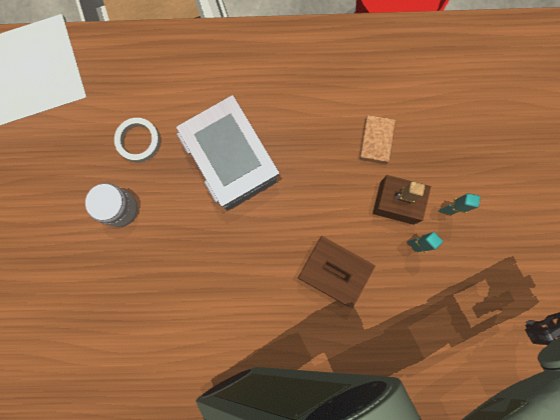

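View pics/side0.png

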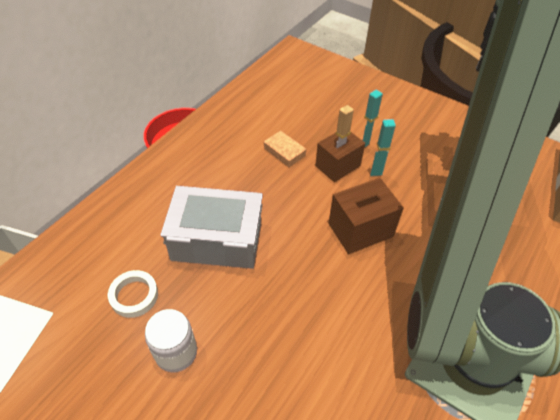

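The top view shows the tin at about (228,152), and its long right edge (234,97)-(279,177) is the front. Candidates for the opener:
- **Wooden-handled opener:** top (415,188), side (345,122), standing in the small block at top (403,199), side (340,153).
- **Turquoise look-alikes:** top (465,203) and (430,242), side (373,110) and (387,140). These are rejected by colour.

The larger empty block is at top (337,270), side (365,215) and is also rejected. One close crop will check the choice.

```bash
python3 - <<'E'
import cv2,numpy as np
a=cv2.imread('pics/top0.png');b=cv2.imread('pics/side0.png')
A=cv2.resize(a[165:235,355:455],None,fx=4,fy=4,interpolation=2)
B=cv2.resize(b[95:190,305:405],None,fx=4,fy=4,interpolation=2)
C=np.zeros((400,800,3),np.uint8);C[:280,:400]=A;C[:380,400:]=B
cv2.imwrite('pics/crop1.png',C)
A=cv2.resize(a[85:220,165:290],None,fx=3.2,fy=3.2,interpolation=2)
B=cv2.resize(b[180:275,155:275],None,fx=3.3,fy=3.3,interpolation=2)
C=np.zeros((440,800,3),np.uint8);C[:A.shape[0],:400]=A;C[:B.shape[0],404:800]=B
cv2.imwrite('pics/crop2.png',C)
E
```

```text
(no output)
```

View pics/crop1.png

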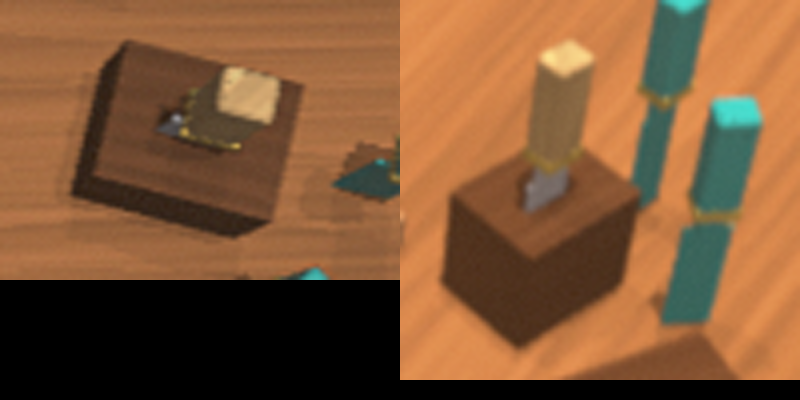

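View pics/crop2.png

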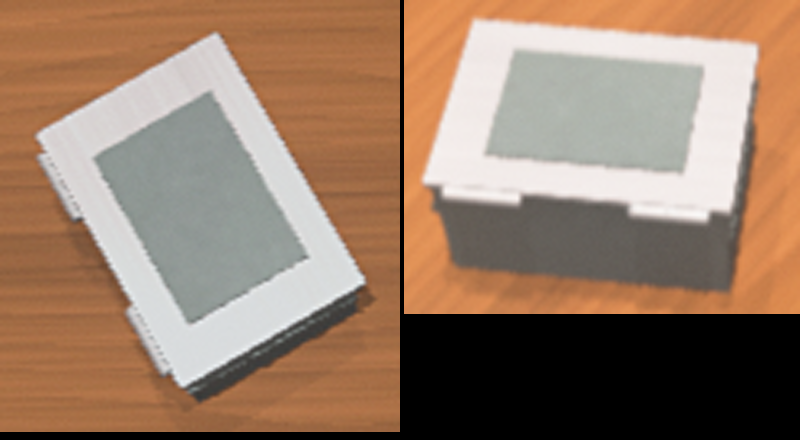

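The crop confirms the choice: the wood-coloured handle stands in the small block, and the lid has its hinges on the left/near side. Next I triangulate the corners.

```bash
python3 - <<'E'
from h import *
np.set_printoptions(precision=4,suppress=True)
a=cap('top');b=cap('side')
def T(ps,qs,f,g):
    r=[]
    for p,q in zip(ps,qs):
        x,e=tri(a,f(p),b,g(q)); r.append(x); print(x,round(e,4))
    return np.array(r)
f1=lambda p:(355+p[0]/4-.4,165+p[1]/4-.4); g1=lambda p:(305+(p[0]-400)/4-.4,95+p[1]/4-.4)
f2=lambda p:(165+p[0]/3.2-.35,85+p[1]/3.2-.35); g2=lambda p:(155+(p[0]-404)/3.3-.35,180+p[1]/3.3-.35)
print('block TL TR BR BL');B=T([(128,42),(303,85),(270,222),(95,178)],[(452,193),(572,140),(638,190),(532,258)],f1,g1)
print('handle top');H=T([(250,95)],[(567,58)],f1,g1)
print('lid F+ F- B- B+');L=T([(218,33),(365,283),(185,388),(38,137)],[(475,20),(757,45),(730,210),(427,185)],f2,g2)
for Q,h,ps in((B,.085,[f1(p) for p in [(128,42),(303,85),(270,222),(95,178)]]),(L,.102,[f2(p) for p in [(218,33),(365,283),(185,388),(38,137)]])):
    Z=np.array([onz(a,p,h) for p in ps]); 
    print(Q.mean(0),Z.mean(0),np.linalg.norm(np.roll(Z,-1,0)-Z,axis=1))
    for i in range(4): d=Z[(i+1)%4]-Z[i]; print(np.degrees(np.arctan2(d[1],d[0])))
# bystanders
for n,uv,z in(('can',(103,200),.11),('tape',(136,139),.025),('sponge',(378,139),.028),('dec1',(470,201),.18),('dec2',(433,241),.18),('dec1base',(443,209),0),('dec2base',(410,243),0)): print(n,onz(a,uv,z))
E
```

```text
block TL TR BR BL
[ 0.5379 -0.2713  0.0843] 0.0028
[ 0.5095 -0.3652  0.0761] 0.0127
[ 0.4417 -0.3389  0.0876] 0.0007
[ 0.4666 -0.2501  0.086 ] 0.0014
handle top
[ 0.4901 -0.3068  0.1916] 0.0024
lid F+ F- B- B+
[0.7169 0.0499 0.1006] 0.0017
[ 0.5451 -0.0443  0.101 ] 0.0013
[0.4794 0.0739 0.0985] 0.0006
[0.649  0.1702 0.0983] 0.0024
[ 0.4889 -0.3064  0.0835] [ 0.4907 -0.3052  0.085 ] [0.0935 0.0748 0.0928 0.0746]
-105.57965977266818
163.45557602153238
74.31693111572545
-16.029626301063615
[0.5976 0.0624 0.0996] [0.5977 0.0625 0.102 ] [0.196  0.1351 0.1953 0.1379]
-151.23285471375024
119.37605897371775
29.576968725877144
-60.35653672284161
can [0.496  0.3201 0.11  ]
tape [0.6477 0.2782 0.025 ]
sponge [ 0.6328 -0.2665  0.028 ]
dec1 [ 0.4665 -0.4079  0.18  ]
dec2 [ 0.3919 -0.3334  0.18  ]
dec1base [ 0.4755 -0.409   0.    ]
dec2base [ 0.4009 -0.3314  0.    ]
```

Emit:
play_rows:
  plan:
    - [[0.3,0,0,0.06,0.1],[0.3,0.04,0.035,0.07,0.25],[0.3,0.07,0.06,0.07,0.4],[0.3,0.1,0.09,0.07,0.55],[0.3,0.13,0.12,0.07,0.7],[0.3,0.16,0.15,0.07,0.85],[0.3,0.19,0.18,0.07,1.0],[0.3,0.22,0.2,0.07,1.15],[0.3,0.2335,0.2085,0.07,1.3],[0.3,0.2335,0.2085,0.07,1.45],[0.3,0.2335,0.2085,0.07,1.6],[0.3,0.2335,0.2085,0.07,1.75],[0.3,0.2335,0.2085,0.07,1.9],[0.3,0.2335,0.2085,0.07,2.05],[0.3,0.2335,0.2085,0.07,2.2],[0.3,0.2335,0.2085,0.07,2.3],[0.3,0.2335,0.2085,0.07,2.402],[0.3,0.2335,0.2085,0.07,2.402],[0.3,0.2335,0.2085,0.07,2.402]]
  grip_force: 20

```text
t: 2.1
eef_pos: [0.4907, -0.3057, 0.3012]
tool_rot: [-0.0, 0.138, 0.99, 0.0]
wrist_force: [-0.3, -0.5, -0.4]
grip_width: 0.0596
gripper_force: 0.0
```

```bash
python3 - <<'E'
from h import *
s=arm.get_state(); print(s['t'],s['joints'],s['eef_pos'],s['tool_rot'],s['grip_width'],s['wrist_force'])
from scipy.spatial.transform import Rotation as R
q=s['tool_rot'];print(R.from_quat([q[1],q[2],q[3],q[0]]).as_matrix())
cap('top','top1.png')
b=cap('side');cv2.imwrite('pics/s1.png',cv2.resize(b['color'][60:260,260:460,::-1],None,fx=3,fy=3))
E
```

```text
2.1 [-5.77169563e-01  2.90812991e-01  1.43131955e+00  5.10831389e-05
  1.41982544e+00 -1.87010844e+00] [ 0.49065886 -0.3057408   0.30117241] [-1.54685015e-04  1.38486047e-01  9.90364368e-01  1.00376083e-04] 0.05963170017250706 [-0.30724313 -0.51380905 -0.4273065 ]
[[-9.61643182e-01  2.74303324e-01 -2.78587681e-04]
 [ 2.74303262e-01  9.61643209e-01  2.41661225e-04]
 [ 3.34190429e-04  1.55974360e-04 -9.99999932e-01]]
```

View pics/s1.png

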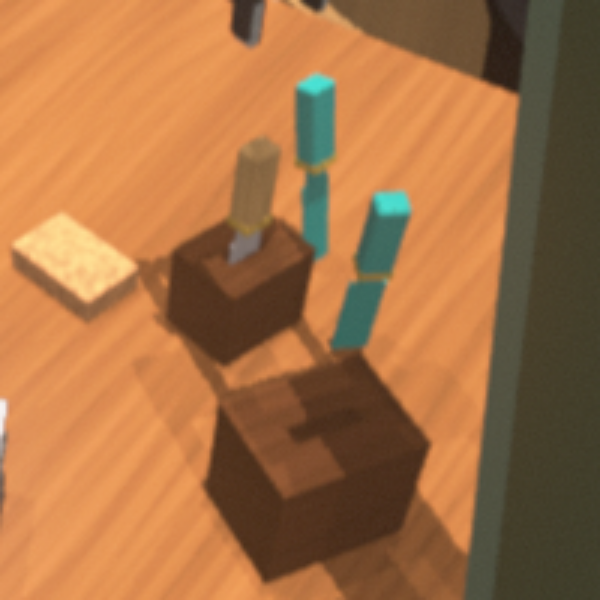

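The gripper is above the opener at TCP (0.491,-0.306,0.301), and the block and handle below it are undisturbed. I descend to TCP z 0.133 and close.

Emit:
play_rows:
  plan:
    - [[0.3,0,0,-0.03,0],[0.3,0,0,-0.06,0],[0.3,0,0,-0.09,0],[0.3,0,0,-0.115,0],[0.3,0,0,-0.135,0],[0.3,0,0,-0.155,0],[0.3,0,0,-0.168,0],[0.3,0,0,-0.168,0],[0.7,0,0,-0.168,0],[0.8,0,0,-0.168,0],[0.8,0,0,-0.168,0],[0.8,0,0,-0.168,0],[0.8,0,0,-0.168,0],[0.8,0,0,-0.168,0]]
  grip_force: 25

```text
t: 3.6
eef_pos: [0.4914, -0.3062, 0.1345]
tool_rot: [0.001, 0.137, 0.991, -0.001]
wrist_force: [0.3, 0.0, 5.1]
grip_width: 0.0275
gripper_force: 11.6
```

Emit:
play_rows:
  plan:
    - [[0.9,0,0,0,0],[0.9,0,0,0.01,0],[0.9,0,0,0.025,0],[0.9,0,0,0.04,0],[0.9,0,0,0.05,0],[0.9,0,0,0.058,0],[0.9,0,0,0.062,0],[0.9,0,0,0.062,0],[0.9,0,0,0.062,0]]
  grip_force: 25

```text
t: 4.5
eef_pos: [0.4904, -0.3056, 0.1948]
tool_rot: [-0.001, 0.137, 0.991, 0.0]
wrist_force: [0.1, 0.4, -2.1]
grip_width: 0.0278
gripper_force: 11.7
```

```bash
python3 - <<'E'
from h import *
a=cap('top');b=cap('side')
C=np.zeros((600,800,3),np.uint8)
C[:,:400]=cv2.resize(a['color'][130:250,360:440,::-1],(400,600),interpolation=2)
C[:,400:]=cv2.resize(b['color'][60:180,300:380,::-1],(400,600),interpolation=2)
cv2.imwrite('pics/c3.png',C)
E
```

```text
(no output)
```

View pics/c3.png

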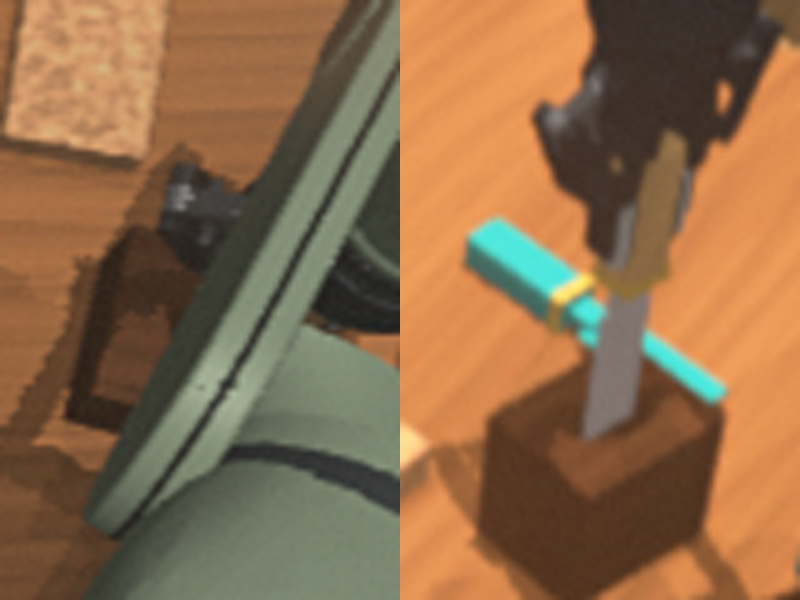

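The opener is out to about 13 mm of slot depth. One turquoise look-alike was knocked over behind the block; it is harmless there. Now I tilt the opener in the grip by levering the blade on the slot edge.

Emit:
play_rows:
  plan:
    - [[0.9,0.008,-0.002,0.004,0],[0.9,0.018,-0.005,0.003,0],[0.9,0.0276,-0.0079,0.002,0],[0.9,0.0385,-0.011,0,0],[0.9,0.0494,-0.0141,-0.004,0],[0.9,0.0596,-0.017,-0.008,0],[0.9,0.0697,-0.0199,-0.0135,0],[0.9,0.079,-0.0225,-0.02,0],[0.9,0.0882,-0.0251,-0.0265,0],[0.9,0.0962,-0.0274,-0.0345,0],[0.9,0.1042,-0.0297,-0.043,0],[0.9,0.1042,-0.0297,-0.043,0]]
  grip_force: 22

```text
t: 5.8
eef_pos: [0.5964, -0.3358, 0.1509]
tool_rot: [0.001, 0.137, 0.991, 0.0]
wrist_force: [1.4, -0.2, -1.4]
grip_width: 0.0279
gripper_force: 20.6
```

```bash
python3 - <<'E'
from h import *
a=cap('top');b=cap('side')
C=np.zeros((600,800,3),np.uint8)
C[:,:400]=cv2.resize(a['color'][120:240,360:440,::-1],(400,600),interpolation=2)
C[:,400:]=cv2.resize(b['color'][60:180,280:360,::-1],(400,600),interpolation=2)
cv2.imwrite('pics/c4.png',C)
E
```

```text
(no output)
```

View pics/c4.png

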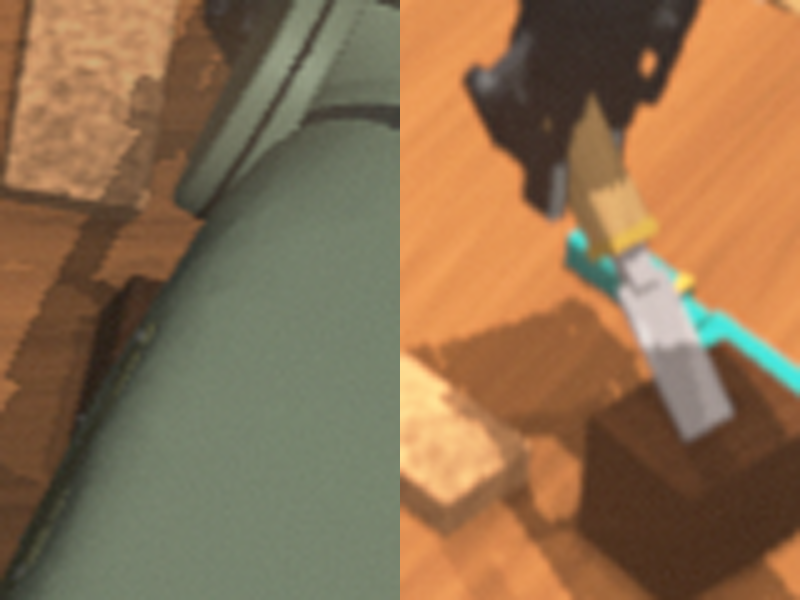

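The opener is tilted about 50° with its tip just inside the slot. I grip hard, lift clear and turn to the tin's axes.

Emit:
play_rows:
  plan:
    - [[0.95,0,0,0,0],[0.95,0,0,0,0],[0.95,0,0,0.01,0],[0.95,0,0,0.03,0],[0.95,0,0,0.06,0],[0.95,0,0,0.09,0],[0.95,0,0,0.12,-0.1],[0.95,0.015,0.02,0.12,-0.2],[0.95,0.03,0.04,0.12,-0.3],[0.95,0.045,0.06,0.12,-0.4],[0.95,0.06,0.08,0.12,-0.5],[0.95,0.075,0.1,0.12,-0.6],[0.95,0.09,0.12,0.12,-0.7],[0.95,0.1,0.14,0.12,-0.782],[0.95,0.1,0.14,0.12,-0.782],[0.95,0.1,0.14,0.12,-0.782],[0.95,0.1,0.14,0.12,-0.782]]
  grip_force: 120

```text
t: 7.6
eef_pos: [0.6941, -0.1963, 0.2728]
tool_rot: [-0.0, 0.505, 0.863, -0.0]
wrist_force: [-0.2, 0.2, -1.3]
grip_width: 0.0265
gripper_force: 107.4
```

```bash
python3 - <<'E'
from h import *
np.set_printoptions(precision=4,suppress=True)
a=cap('top','t5.png');b=cap('side','s5.png')
s=arm.get_state();p=s['eef_pos'];print(p,s['joints'],s['wrist_force'])
u=np.array([.489,-.872]) # tin -x
tip=np.r_[p[:2]-u*.108,p[2]+.019-.091];print('pred tip',tip,proj(a,tip),proj(b,tip))
C=np.zeros((600,800,3),np.uint8)
for i,d in enumerate((a,b)):
    x,y=proj(d,tip).astype(int);x0=max(0,x-30);y0=max(0,y-60);print('origin',x0,y0)
    C[:,400*i:400*i+400]=cv2.resize(d['color'][y0:y0+120,x0:x0+80,::-1],(400,600),interpolation=2)
cv2.imwrite('pics/c5.png',C)
E
```

```text
[ 0.6942 -0.1965  0.2727] [-0.2916  0.546   1.0965 -0.0004  1.4992 -0.8037] [-0.832  -0.6739 -0.995 ]
pred tip [ 0.6414 -0.1023  0.2007] [307.0985 112.9894] [241.001  128.6293]
origin 277 52
origin 211 68
```

View pics/c5.png

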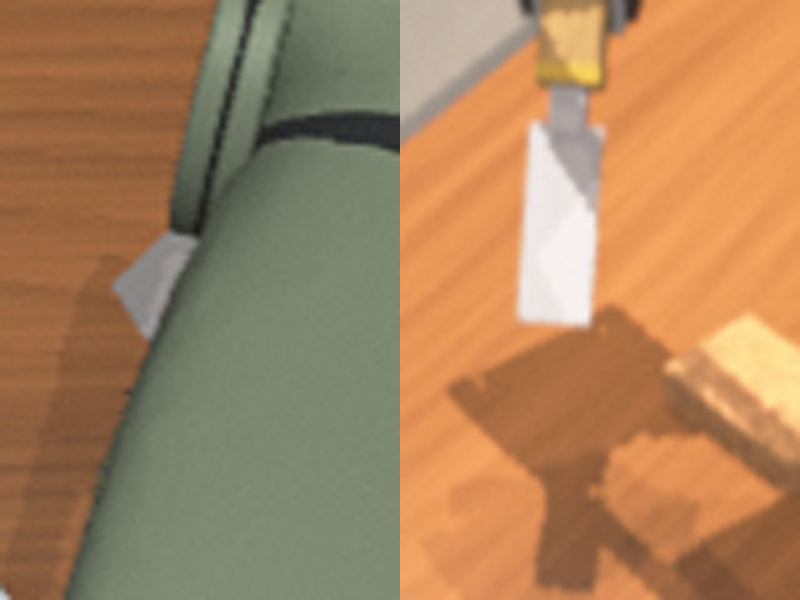

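The tip edge is at top (299,109)-(307,120) and side (234,132)-(249,133). Triangulating both ends.

```bash
python3 - <<'E'
from h import *
np.set_printoptions(precision=4,suppress=True)
a=cap('top');b=cap('side');p=arm.get_state()['eef_pos']
A=tri(a,(299.1,109.2),b,(234.1,131.8));B=tri(a,(307.1,119.8),b,(248.8,132.9))
print(A,B,np.linalg.norm(A[0]-B[0]));t=(A[0]+B[0])/2
u=np.array([.489,-.872,0]);w=np.array([.872,.489,0])
r=p+[0,0,.019]-t;print('tip',t,'grip-tip along u,w,z',r@u,r@w,r[2],np.linalg.norm(r),np.degrees(np.arctan2(r@u,r[2])))
d=A[0]-B[0];print('edge yaw',np.degrees(np.arctan2(d[1],d[0])))
lip=np.array([.6317,.0019,.096]);wall=lip-u*.007
for du,z in((.05,.083),(.012,.083),(.0025,.083)):
    g=np.r_[(wall+u*du)[:2],z];print('shift for tip at du',du,g-t)
E
```

```text
(array([ 0.6498, -0.0874,  0.1981]), np.float64(0.0008437737913908653)) (array([ 0.6254, -0.1036,  0.1972]), np.float64(0.007540550268311803)) 0.029332731348807983
tip [ 0.6376 -0.0955  0.1976] grip-tip along u,w,z 0.11570062726691908 0.0002527265340482879 0.09394324083452255 0.14905925404639675 50.925093201685776
edge yaw 33.50701788485881
shift for tip at du 0.05 [ 0.0151  0.0599 -0.1146]
shift for tip at du 0.012 [-0.0035  0.0931 -0.1146]
shift for tip at du 0.0025 [-0.0081  0.1013 -0.1146]
```

Emit:
play_rows:
  plan:
    - [[0.95,0.008,0.03,-0.03,0],[0.95,0.017,0.06,-0.06,0],[0.95,0.017,0.06,-0.09,0],[0.95,0.017,0.06,-0.11,0],[0.95,0.017,0.06,-0.116,0],[0.95,0.0072,0.0774,-0.116,0],[0.95,0.0023,0.0862,-0.116,0],[0.95,-0.0002,0.0905,-0.116,0],[0.95,-0.0021,0.094,-0.116,0],[0.95,-0.0021,0.094,-0.116,0],[0.95,-0.0021,0.094,-0.116,0]]

```text
t: 8.9
eef_pos: [0.6931, -0.1019, 0.1567]
tool_rot: [0.001, 0.505, 0.863, 0.0]
wrist_force: [1.0, -0.1, -1.7]
grip_width: 0.0266
gripper_force: 107.5
```

```bash
python3 - <<'E'
from h import *
s=arm.get_state();print(s['eef_pos'],s['wrist_force'],s['wrist_torque'])
a=cap('top');b=cap('side')
C=np.zeros((600,800,3),np.uint8)
C[:,:400]=cv2.resize(a['color'][80:200,220:300,::-1],(400,600),interpolation=2)
C[:,400:]=cv2.resize(b['color'][120:240,180:260,::-1],(400,600),interpolation=2)
cv2.imwrite('pics/c6.png',C)
E
```

```text
[ 0.69311475 -0.10187168  0.15673563] [ 0.99292727 -0.07668715 -1.6961245 ] [ 0.00024983  0.01215399 -0.02132774]
```

View pics/c6.png

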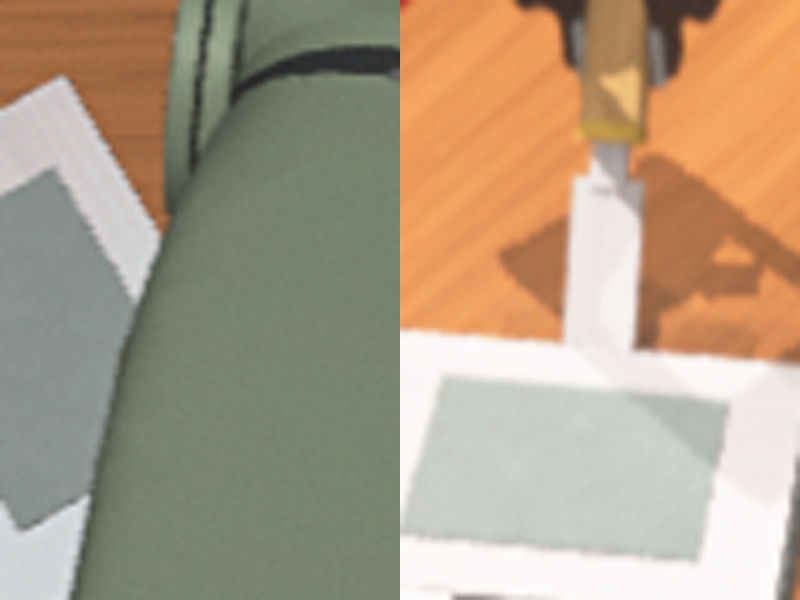

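The blade meets the middle of the lid's front edge at side crop (600,350), with its tip going below the lip. I creep in.

Emit:
play_rows:
  plan:
    - [[0.95,-0.001,0.0017,0,0],[0.95,-0.002,0.0035,0,0],[0.95,-0.0029,0.0052,0,0],[0.95,-0.0034,0.0061,0,0],[0.95,-0.0039,0.007,0,0],[0.95,-0.0039,0.007,0,0],[0.95,-0.0039,0.007,0,0]]

```text
t: 9.7
eef_pos: [0.689, -0.0945, 0.1564]
tool_rot: [0.0, 0.505, 0.863, 0.0]
wrist_force: [0.0, -0.5, -1.4]
grip_width: 0.0267
gripper_force: 107.5
```

Emit:
play_rows:
  plan:
    - [[0.95,-0.0005,0.0009,0,0],[0.95,-0.001,0.0017,0,0],[0.95,-0.0015,0.0026,0,0],[0.95,-0.0015,0.0026,0,0],[0.95,-0.0015,0.0026,0,0]]

```text
t: 10.2
eef_pos: [0.6874, -0.0918, 0.1563]
tool_rot: [0.0, 0.505, 0.863, 0.0]
wrist_force: [0.5, -0.0, -1.5]
grip_width: 0.0269
gripper_force: 107.5
```

Emit:
play_rows:
  plan:
    - [[0.95,-0.0005,0.0009,0,0],[0.95,-0.001,0.0017,0,0],[0.95,-0.0015,0.0026,0,0],[0.95,-0.0015,0.0026,0,0],[0.95,-0.0015,0.0026,0,0]]

```text
t: 10.7
eef_pos: [0.6868, -0.0905, 0.157]
tool_rot: [0.002, 0.505, 0.863, -0.0]
wrist_force: [1.0, -4.6, 0.6]
grip_width: 0.0269
gripper_force: 107.7
```

Contact with the wall at about 4.6 N, so the tip is in the groove. I lift first, then feed the blade inward under the lid.

Emit:
play_rows:
  plan:
    - [[0.95,0.0003,-0.0005,0.004,0],[0.95,0.0003,-0.0005,0.008,0],[0.95,0.0003,-0.0005,0.012,0],[0.95,0.0003,-0.0005,0.016,0],[0.95,0.0003,-0.0005,0.019,0],[0.95,-0.001,0.0017,0.022,0],[0.95,-0.002,0.0035,0.025,0],[0.95,-0.004,0.007,0.029,0],[0.95,-0.0059,0.0105,0.033,0],[0.95,-0.0059,0.0105,0.033,0]]

```text
t: 11.7
eef_pos: [0.6799, -0.0778, 0.1904]
tool_rot: [0.0, 0.504, 0.863, 0.001]
wrist_force: [1.3, -2.3, -2.0]
grip_width: 0.0267
gripper_force: 116.5
```

```bash
python3 - <<'E'
from h import *
s=arm.get_state();print(s['eef_pos'],s['wrist_force'],s['wrist_torque'])
a=cap('top');b=cap('side')
C=np.zeros((600,800,3),np.uint8)
C[:,:400]=cv2.resize(a['color'][80:230,170:270,::-1],(400,600),interpolation=2)
C[:,400:]=cv2.resize(b['color'][120:270,160:260,::-1],(400,600),interpolation=2)
cv2.imwrite('pics/c7.png',C)
E
```

```text
[ 0.67986837 -0.07778052  0.19040527] [ 1.2768098  -2.28701001 -1.9894375 ] [-1.06323347 -0.55389979 -0.04201537]
```

View pics/c7.png

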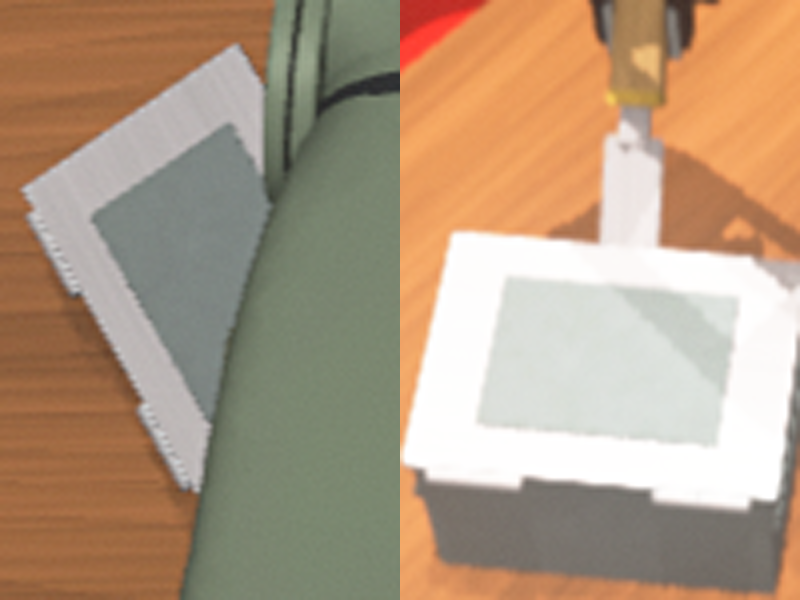

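The lid is levered up and the blade is under its front edge. That was my tenth picture, so from here I use numbers only. I work out the lid angle from its corner in the side view at (173.8,178.2) and carry on.

```bash
cat >> h.py <<'E'
u=np.array([.489,-.872,0]);w=np.array([.872,.489,0]);hin=np.array([.5977,.0625,.096])-u*.0695
def lidpt(th,s=.099,r=.139): return hin+s*w+r*(np.cos(th)*u+np.sin(th)*np.array([0,0,1]))
def gray(d):
    h=cv2.cvtColor(d['color'],cv2.COLOR_RGB2HSV); return ((h[...,1]<60)&(h[...,2]>90))
E
python3 - <<'E'
from h import *
b=cap('side');a=cap('top')
for th in np.arange(0,.7,.1): print(round(th,1),proj(b,lidpt(th)),proj(a,lidpt(th)))
s=arm.get_state();print(s['t'],s['joints'])
E
```

```text
0.0 [175.64086037 186.8183677 ] [233.01785405  95.59312351]
0.1 [174.61840264 183.00046843] [232.06164069  93.48883924]
0.2 [173.44050159 179.60194388] [230.51577095  91.68199598]
0.3 [172.1115996  176.66496267] [228.37454392  90.20275439]
0.4 [170.63764919 174.23132805] [225.63920253  89.07946883]
0.5 [169.02631539 172.34187161] [222.31886194  88.33790352]
0.6 [167.28717697 171.03569292] [218.43135453  88.00038231]
11.9 [-1.31880164e-01  5.18336574e-01  1.35091156e+00  9.79451008e-04
  1.27305994e+00 -6.45180482e-01]
```

Emit:
play_rows:
  plan:
    - [[0.95,-0.002,0.0035,0.0045,0],[0.95,-0.0039,0.007,0.009,0],[0.95,-0.0059,0.0105,0.016,0],[0.95,-0.0078,0.014,0.023,0],[0.95,-0.01,0.0179,0.0295,0],[0.95,-0.0122,0.0218,0.036,0],[0.95,-0.0146,0.026,0.043,0],[0.95,-0.0169,0.0301,0.05,0],[0.95,-0.019,0.034,0.055,0],[0.95,-0.0212,0.0378,0.06,0],[0.95,-0.0212,0.0378,0.06,0]]

```text
t: 13.0
eef_pos: [0.6586, -0.04, 0.2504]
tool_rot: [0.0, 0.504, 0.864, 0.001]
wrist_force: [-0.7, -0.9, -1.9]
grip_width: 0.027
gripper_force: 117.3
```

```bash
python3 - <<'E'
from h import *
b=cap('side','s8.png');s=arm.get_state();print(s['eef_pos'],s['wrist_force'],s['wrist_torque'])
m=gray(b);K,R,t=P(b)
print(b['color'][200:215:5,190:215:8].tolist())
# left edge of lid: leftmost bright run per row vs model lines of the +w side edge
for r in range(140,250,6):
    c=np.flatnonzero(m[r,100:300])+100; print(r,c.min() if len(c) else None,c.max() if len(c) else None,end=' | ')
print()
for th in np.arange(.4,1.3,.1): print(round(th,1),proj(b,lidpt(th)),proj(b,lidpt(th,-.099)),proj(b,lidpt(th,.099,0)))
E
```

```text
[ 0.6586569  -0.04026607  0.24990544] [-0.13036846 -0.72940151 -1.26577105] [-0.24455832 -0.11721706 -0.04167348]
[[[183, 187, 180], [181, 185, 178], [182, 188, 181], [173, 176, 169]], [[183, 186, 179], [184, 188, 182], [180, 185, 177], [181, 188, 180]], [[184, 188, 179], [187, 191, 184], [182, 186, 180], [180, 187, 180]]]
140 100 214 | 146 100 215 | 152 100 219 | 158 100 219 | 164 100 218 | 170 100 218 | 176 100 231 | 182 100 258 | 188 163 257 | 194 162 257 | 200 162 258 | 206 162 261 | 212 162 260 | 218 161 260 | 224 161 259 | 230 161 258 | 236 160 257 | 242 164 256 | 248 168 255 | 
0.4 [170.63764919 174.23132805] [260.86416205 181.6088054 ] [160.45472787 236.35172697]
0.5 [169.02631539 172.34187161] [260.42504254 179.79775716] [160.45472787 236.35172697]
0.6 [167.28717697 171.03569292] [259.90933285 178.57967147] [160.45472787 236.35172697]
0.7 [165.43191616 170.34924089] [259.31888741 177.99077913] [160.45472787 236.35172697]
0.8 [163.47448403 170.31523995] [258.65654357 178.06348209] [160.45472787 236.35172697]
0.9 [161.4312265  170.96147481] [257.92623551 178.82511538] [160.45472787 236.35172697]
1.0 [159.32095426 172.30946004] [257.13309577 180.29659297] [160.45472787 236.35172697]
1.1 [157.16493854 174.37303582] [256.28353606 182.49097989] [160.45472787 236.35172697]
1.2 [154.98681519 177.1569471 ] [255.38529772 185.41204959] [160.45472787 236.35172697]
```

Emit:
play_rows:
  plan:
    - [[0.95,-0.0042,0.0075,0.0073,0],[0.95,-0.0084,0.015,0.0136,0],[0.95,-0.013,0.0235,0.0191,0],[0.95,-0.0179,0.032,0.0235,0],[0.95,-0.023,0.0412,0.027,0],[0.95,-0.0283,0.0505,0.0294,0],[0.95,-0.0336,0.06,0.0307,0],[0.95,-0.039,0.0696,0.031,0],[0.95,-0.0443,0.079,0.03,0],[0.95,-0.0497,0.0886,0.028,0],[0.95,-0.0497,0.0886,0.028,0],[0.95,-0.0497,0.0886,0.028,0],[0.95,-0.0497,0.0886,0.028,0]]

```text
t: 14.35
eef_pos: [0.6092, 0.0475, 0.2771]
tool_rot: [-0.0, 0.505, 0.863, -0.0]
wrist_force: [0.7, 0.1, -1.9]
grip_width: 0.0269
gripper_force: 117.4
```

```bash
cat > lid.py <<'E'
from h import *
b=cap('side');a=cap('top');s=arm.get_state();print(s['eef_pos'],s['wrist_force'],s['wrist_torque'])
m=gray(b)
for r in range(170,260,6):
    c=np.flatnonzero(m[r,120:280])+120; print(r,c.min() if len(c) else None,c.max() if len(c) else None,end=' | ')
print()
n=gray(a)
for r in range(70,220,10):
    c=np.flatnonzero(n[r,150:300])+150; print(r,c.min() if len(c) else None,c.max() if len(c) else None,end=' | ')
print()
for th in np.arange(1.3,2.0,.1): print(round(th,1),proj(b,lidpt(th)),proj(b,lidpt(th,-.099)),'top',proj(a,lidpt(th)),proj(a,lidpt(th,-.099)))
E
python3 lid.py
```

```text
[0.60928927 0.04729229 0.27719226] [-0.46120431 -0.73066281 -1.0169462 ] [-0.06886402 -0.04547521 -0.0006338 ]
170 197 204 | 176 193 208 | 182 192 208 | 188 192 208 | 194 176 218 | 200 174 259 | 206 172 260 | 212 171 260 | 218 169 259 | 224 145 259 | 230 152 258 | 236 159 257 | 242 164 256 | 248 168 255 | 254 170 253 | 
70 225 239 | 80 197 240 | 90 150 241 | 100 150 241 | 110 150 242 | 120 150 243 | 130 150 251 | 140 150 257 | 150 150 263 | 160 150 268 | 170 150 274 | 180 150 271 | 190 150 252 | 200 150 238 | 210 150 240 | 
1.3 [152.81238105 180.6554796 ] [254.44746219 189.05290214] top [178.87396544  97.70950537] [230.96878906 186.87405824]
1.4 [150.66927044 184.85124023] [253.48041204 193.39473306] top [172.24511561 100.72479784] [224.36337845 190.30795289]
1.5 [148.58650543 189.71417911] [252.49573486 198.40585277] top [165.62360377 104.06649159] [217.69345278 193.95539531]
1.6 [146.59392153 195.20095396] [251.5060643  204.04105983] top [159.1028551  107.68977415] [211.05332418 197.76610623]
1.7 [144.72148027 201.25473167] [250.52485697 210.24146493] top [152.7753038  111.54428584] [204.53763172 201.68632254]
1.8 [142.9984907  207.80550588] [249.56610784 216.93484576] top [146.73000941 115.57536722] [198.23887435 205.66017044]
1.9 [141.45277253 214.77098228] [248.64401248 224.03658481] top [141.05039067 119.72547093] [192.24501648 209.63112329]
```

The lid corner in the side view, at about (143,222), fits an angle of about 1.95, so the lid is at its stop. I retreat to the earlier measuring pose to check the opener in the grip.

Emit:
play_rows:
  plan:
    - [[0.95,0.01,-0.0174,0.005,0],[0.95,0.022,-0.04,0.012,0],[0.95,0.034,-0.061,0.02,0],[0.95,0.049,-0.087,0.02,0],[0.95,0.06,-0.12,0.02,0],[0.95,0.07,-0.16,0.015,0],[0.95,0.08,-0.2,0.01,0],[0.95,0.085,-0.23,0,0],[0.95,0.085,-0.244,-0.005,0],[0.95,0.085,-0.244,-0.005,0],[0.95,0.085,-0.244,-0.005,0],[0.95,0.085,-0.244,-0.005,0]]

```text
t: 15.65
eef_pos: [0.6943, -0.1947, 0.2734]
tool_rot: [0.0, 0.504, 0.864, 0.001]
wrist_force: [-0.5, -0.3, -1.1]
grip_width: 0.0263
gripper_force: 117.3
```

```bash
cat > tip.py <<'E'
from h import *
np.set_printoptions(precision=4,suppress=True)
a=cap('top','t9.png');b=cap('side','s9.png');s=arm.get_state();p=s['eef_pos'];print(p)
for nm,d,(x0,y0,x1,y1) in(('old',cv2.imread('pics/s5.png')[:,:,::-1],(215,80,270,145)),('new',b['color'],(215,80,270,145)),('oldT',cv2.imread('pics/t5.png')[:,:,::-1],(285,85,330,130)),('newT',a['color'],(285,85,330,130))):
    m=gray({'color':np.ascontiguousarray(d)}).astype(np.uint8);k=np.zeros_like(m);k[y0:y1,x0:x1]=m[y0:y1,x0:x1]
    n,l,st,c=cv2.connectedComponentsWithStats(k);i=1+st[1:,4].argmax();q=cv2.minAreaRect(cv2.findContours((l==i).astype(np.uint8),0,2)[0][0]);print(nm,st[i],cv2.boxPoints(q).tolist())
E
python3 tip.py; python3 lid.py | sed -n 2p
```

```text
[ 0.6943 -0.1947  0.2734]
old [235  85  16  48 614] [[234.33425903320312, 131.649169921875], [236.81491088867188, 84.5165786743164], [251.03866577148438, 85.26519775390625], [248.55801391601562, 132.39779663085938]]
new [235  86  16  48 614] [[234.4568634033203, 132.57827758789062], [236.33705139160156, 85.573486328125], [250.55430603027344, 86.14218139648438], [248.6741180419922, 133.14697265625]]
oldT [306  85  24  45 642] [[306.0, 85.0], [329.0, 85.0], [329.0, 129.0], [306.0, 129.0]]
newT [305  85  25  45 711] [[305.0, 85.0], [329.0, 85.0], [329.0, 129.0], [305.0, 129.0]]
170 None None | 176 None None | 182 None None | 188 None None | 194 176 223 | 200 174 259 | 206 172 261 | 212 171 260 | 218 169 260 | 224 145 259 | 230 152 258 | 236 159 257 | 242 164 256 | 248 168 255 | 254 170 254 |
```

The opener has not slipped in the grip and the lid stays open. I return above the block with the tip over the slot.

Emit:
play_rows:
  plan:
    - [[0.95,-0.012,-0.02,0,0.1],[0.95,-0.024,-0.04,0,0.2],[0.95,-0.036,-0.06,0,0.3],[0.95,-0.05,-0.08,0,0.4],[0.95,-0.065,-0.1,0,0.5],[0.95,-0.08,-0.12,0,0.6],[0.95,-0.1,-0.14,0,0.7],[0.95,-0.1007,-0.1401,0,0.782],[0.95,-0.1007,-0.1401,-0.03,0.782],[0.95,-0.1007,-0.1401,-0.06,0.782],[0.95,-0.1007,-0.1401,-0.08,0.782],[0.95,-0.1007,-0.1401,-0.095,0.782],[0.95,-0.1007,-0.1401,-0.095,0.782],[0.95,-0.1007,-0.1401,-0.095,0.782]]

```text
t: 17.25
eef_pos: [0.5938, -0.3362, 0.1779]
tool_rot: [0.0, 0.137, 0.991, -0.0]
wrist_force: [0.1, -1.0, -1.5]
grip_width: 0.027
gripper_force: 117.3
```

```bash
python3 - <<'E'
from h import *
np.set_printoptions(precision=4,suppress=True)
b=cap('side','s10.png');s=arm.get_state();p=s['eef_pos'];print(p,s['joints'])
bx=np.array([.962,-.274,0]);by=np.array([.274,.962,0]);c=np.array([.4907,-.3055,0])
print('tcp rel',(p-c)@bx,(p-c)@by)
m=gray(b).astype(np.uint8);k=np.zeros_like(m);k[85:170,300:380]=m[85:170,300:380]
n,l,st,cc=cv2.connectedComponentsWithStats(k)
for i in range(1,n):
  if st[i,4]>80:
    q=cv2.boxPoints(cv2.minAreaRect(cv2.findContours((l==i).astype(np.uint8),0,2)[0][0]));print(st[i],q.tolist())
for z in(.1,.103,.106):
  for x in(-.003,0.,.003):
    print(z,x,[proj(b,c+bx*x+by*y+[0,0,z]) for y in(.016,-.016)])
E
```

```text
[ 0.5941 -0.3365  0.1787] [-0.5323  0.5213  1.3732  0.0002  1.2449 -1.8277]
tcp rel 0.10799612408728575 -0.001493701615390392
[323 102  25  40 437] [[318.5655517578125, 106.96144104003906], [330.88946533203125, 99.71208190917969], [351.4293212890625, 134.62982177734375], [339.10540771484375, 141.87918090820312]]
0.1 -0.003 [array([337.0766, 141.4744]), array([346.3759, 135.9339])]
0.1 0.0 [array([336.2411, 140.8144]), array([345.5383, 135.2875])]
0.1 0.003 [array([335.4075, 140.1561]), array([344.7026, 134.6426])]
0.103 -0.003 [array([337.2068, 140.5847]), array([346.5229, 135.0428])]
0.103 0.0 [array([336.3695, 139.9245]), array([345.6834, 134.3962])]
0.103 0.003 [array([335.5341, 139.266 ]), array([344.846 , 133.7512])]
0.106 -0.003 [array([337.3375, 139.6915]), array([346.6704, 134.1483])]
0.106 0.0 [array([336.4984, 139.0311]), array([345.8291, 133.5015])]
0.106 0.003 [array([335.6612, 138.3723]), array([344.9899, 132.8562])]
```

By the side view the tip is about 3–5 mm off the slot centre toward block -x, so I correct by +3 mm and lower.

Emit:
play_rows:
  plan:
    - [[0.95,0.0033,0.0006,0,0],[0.95,0.0033,0.0006,-0.006,0],[0.95,0.0033,0.0006,-0.012,0],[0.95,0.0033,0.0006,-0.017,0],[0.95,0.0033,0.0006,-0.021,0],[0.95,0.0033,0.0006,-0.024,0],[0.95,0.0033,0.0006,-0.024,0],[0.95,0.0033,0.0006,-0.024,0]]

```text
t: 18.1
eef_pos: [0.5955, -0.3355, 0.1531]
tool_rot: [-0.002, 0.137, 0.991, 0.0]
wrist_force: [-5.0, 1.2, 1.5]
grip_width: 0.0267
gripper_force: 117.5
```

The edge contact shows the tip is in the slot. I loosen the grip and swing the opener upright against the slot wall.

Emit:
play_rows:
  plan:
    - [[0.9,0,0,0,0],[0.9,-0.0033,0.0009,0.002,0],[0.9,-0.0115,0.0033,0.008,0],[0.9,-0.0205,0.0058,0.014,0],[0.9,-0.0308,0.0088,0.02,0],[0.9,-0.0404,0.0115,0.026,0],[0.9,-0.052,0.0148,0.03,0],[0.9,-0.0625,0.0178,0.034,0],[0.9,-0.0741,0.0211,0.037,0],[0.9,-0.0856,0.0244,0.039,0],[0.9,-0.0981,0.0279,0.04,0],[0.9,-0.1101,0.0314,0.041,0],[0.9,-0.1135,0.0323,0.041,0],[0.9,-0.1135,0.0323,0.041,0],[0.9,-0.1135,0.0323,0.041,0]]
  grip_force: 22

```text
t: 19.6
eef_pos: [0.4862, -0.3049, 0.1963]
tool_rot: [0.005, 0.138, 0.99, -0.001]
wrist_force: [5.4, -2.1, -0.0]
grip_width: 0.0268
gripper_force: 114.2
```

```bash
python3 - <<'E'
from h import *
np.set_printoptions(precision=4,suppress=True)
b=cap('side','s11.png');s=arm.get_state();p=s['eef_pos'];print(p,s['wrist_force'])
bx=np.array([.962,-.274,0]);by=np.array([.274,.962,0]);c=np.array([.4907,-.3055,0])
print('tcp rel',(p-c)@bx,(p-c)@by)
m=gray(b).astype(np.uint8);k=np.zeros_like(m);k[85:170,300:380]=m[85:170,300:380]
n,l,st,cc=cv2.connectedComponentsWithStats(k)
for i in range(1,n):
  if st[i,4]>60: print(st[i],cv2.boxPoints(cv2.minAreaRect(cv2.findContours((l==i).astype(np.uint8),0,2)[0][0])).tolist())
for z in(.085,.16):
    print(z,[proj(b,c+by*y+[0,0,z]) for y in(.016,-.016)])
E
```

```text
[ 0.4862 -0.305   0.1962] [ 4.5603 -1.6507  1.461 ]
tcp rel -0.0044440452494233515 -0.0007026863745174016
[335 122  18  25 194] [[334.4000244140625, 123.20000457763672], [350.83245849609375, 120.60540008544922], [354.456787109375, 143.5594482421875], [338.02435302734375, 146.154052734375]]
0.085 [array([335.6066, 145.2121]), array([344.8209, 139.6923])]
0.16 [array([338.9087, 122.3239]), array([348.5528, 116.7769])]
```

```bash
python3 - <<'E'
from h import *
b=cap('side','s12.png');im=b['color']
h=cv2.cvtColor(im,cv2.COLOR_RGB2HSV)
for r in range(88,156,3):
    print(r,' '.join('%3d/%3d'%(h[r,c,1],h[r,c,2]) for c in range(322,362,2)))
E
```

```text
88 156/240 158/239 157/239 162/232 125/ 94  72/ 82  81/ 76  83/ 74 103/ 69  69/ 81  82/ 78 104/ 71  91/ 70  96/ 69 100/ 69 101/ 68 113/ 99 106/ 89 101/ 68 103/ 67
91 158/238 157/239 158/239 159/239 160/183  96/ 72  96/ 74 111/ 71 102/ 70 101/ 68 104/ 71 144/131 113/ 79 100/ 69 100/ 69 105/ 78 125/143 128/153 127/137 107/ 81
94 157/240 158/239 158/238 159/237 161/231 145/114 116/ 68 111/ 71 104/ 71 102/ 70 101/ 73 150/138 128/100  92/ 72 119/ 94 128/145 126/150 128/155 127/155 140/159
97 157/239 159/237 160/235 161/230 160/230 158/192 132/ 95 109/ 70 104/ 71 106/ 72 101/ 73 106/ 70  97/ 71 101/ 73 126/123 130/143 126/140 128/140 127/142 157/205
100 159/236 161/234 160/230 159/228 160/226 160/227 160/232 158/190 129/ 97 101/ 71  95/ 75 109/ 70  99/ 72  93/ 88 130/131 128/136 128/137 132/141 130/141 163/218
103 158/232 162/230 159/229 160/226 159/230 161/231 158/226 159/230 162/220 109/ 75 103/ 72  92/ 75  37/116  57/120 126/136 126/136 128/141 126/146 146/170 161/225
106 136/233  46/189 154/227 164/232 159/229 160/225 158/232 159/233 154/186  96/ 72 104/ 71  85/ 81  35/123  86/119 129/
[... 1967 characters left out ...]
/ 94 148/100 155/127 155/143 155/143 158/113
145 159/112 159/112 152/109 158/100 155/ 99 159/ 98 155/ 97 139/ 92  42/127  42/129  89/106 140/ 93 159/ 90 152/ 94 152/116 153/132 154/134 159/138 156/147 158/136
148 160/ 91 158/102 164/ 98 160/ 99 148/102 153/102 157/127 156/121 138/111 159/111 159/ 98 156/116 148/119 158/129 155/132 156/129 155/130 153/117 156/ 98 158/ 89
151 150/ 90 150/ 90 154/ 93 158/ 97 157/104 159/133 154/139 160/134 158/136 154/142 156/147 158/139 159/128 158/131 161/119 156/103 151/ 91 149/ 87 155/ 89 159/ 88
154 150/ 90 160/ 89 143/ 91 154/ 88 152/ 92 160/102 157/135 154/142 157/143 157/138 158/136 160/132 152/114 151/ 96 159/ 90 158/ 89 155/ 89 150/ 92 158/ 89 151/ 86
```

The blade's left edge runs from (342,127) to (337,145) in the side view. That is near upright, leaning a few degrees toward block -x. I centre it over the slot to straighten it, then check.

Emit:
play_rows:
  plan:
    - [[0.85,0.004,-0.001,0,0],[0.85,0.0077,-0.0022,0,0],[0.85,0.0096,-0.0027,0,0],[0.85,0.0096,-0.0027,0,0],[0.85,0.0077,-0.0022,0,0],[0.85,0.0077,-0.0022,0,0]]
  grip_force: 20

```text
t: 20.3
eef_pos: [0.4903, -0.3055, 0.194]
tool_rot: [-0.001, 0.137, 0.991, 0.0]
wrist_force: [-0.6, 0.5, -0.2]
grip_width: 0.0265
gripper_force: 114.0
```

Emit:
play_rows:
  plan:
    - [[0.85,0,0,-0.006,0],[0.85,0,0,-0.012,0],[0.85,0,0,-0.018,0],[0.85,0,0,-0.018,0]]

```text
t: 20.7
eef_pos: [0.4902, -0.3053, 0.1749]
tool_rot: [-0.001, 0.137, 0.991, 0.001]
wrist_force: [-0.5, -0.1, -1.1]
grip_width: 0.0267
gripper_force: 114.0
```

Emit:
play_rows:
  plan:
    - [[0.85,0,0,-0.006,0],[0.85,0,0,-0.012,0],[0.85,0,0,-0.018,0],[0.85,0,0,-0.024,0],[0.85,0,0,-0.03,0],[0.85,0,0,-0.034,0],[0.85,0,0,-0.034,0],[0.85,0,0,-0.034,0]]

```text
t: 21.5
eef_pos: [0.491, -0.3058, 0.1424]
tool_rot: [0.0, 0.137, 0.991, -0.0]
wrist_force: [-0.5, 0.2, -1.6]
grip_width: 0.0267
gripper_force: 114.0
```

Emit:
play_rows:
  plan:
    - [[0.85,0,0,-0.003,0],[0.85,0,0,-0.005,0],[0.85,0,0,-0.005,0],[0.6,0,0,-0.005,0],[0.5,0,0,-0.005,0],[0.4,0,0,-0.005,0],[0.35,0,0,-0.005,0],[0.3,0,0,-0.005,0],[0.3,0,0,-0.005,0],[0.3,0,0,-0.005,0]]

```text
t: 22.5
eef_pos: [0.4909, -0.3058, 0.1372]
tool_rot: [-0.0, 0.137, 0.991, 0.0]
wrist_force: [-0.2, 0.8, 0.1]
grip_width: 0.0598
gripper_force: 0.0
```

Emit:
play_rows:
  plan:
    - [[0.3,0,0,0.01,0],[0.3,0,0,0.03,0],[0.3,0,0,0.06,0],[0.3,0,0,0.1,0],[0.3,0,0,0.14,0],[0.3,0,0,0.18,0],[0.3,0.02,-0.1,0.18,0],[0.3,0,-0.15,0.18,0],[0.3,-0.05,-0.19,0.18,0],[0.3,-0.09,-0.2,0.18,0],[0.3,-0.12,-0.2,0.18,0],[0.3,-0.15,-0.2,0.18,0],[0.3,-0.18,-0.2,0.18,0],[0.3,-0.2,-0.2,0.18,0],[0.3,-0.2,-0.2,0.18,0],[0.3,-0.2,-0.2,0.18,0],[0.3,-0.2,-0.2,0.18,0]]

```text
t: 24.2
eef_pos: [0.2923, -0.5056, 0.3174]
tool_rot: [0.0, 0.137, 0.991, 0.0]
wrist_force: [-0.0, 0.2, -0.1]
grip_width: 0.06
gripper_force: 0.0
```

```bash
python3 - <<'E'
from h import *
np.set_printoptions(precision=4,suppress=True)
a=cap('top','t13.png');b=cap('side','s13.png');s=arm.get_state();print(s['t'],s['eef_pos'],s['grip_width'])
# handle wood: compare to the first pictures around the opener
for n,d in(('top',a),('side',b)):
    o=cv2.imread('pics/%s0.png'%n)[:,:,::-1]; 
    for f,im in(('old',o),('new',d['color'])):
        h=cv2.cvtColor(np.ascontiguousarray(im),cv2.COLOR_RGB2HSV)
        x0,y0,x1,y1=(395,172,432,205) if n=='top' else (330,98,358,142)
        m=cv2.inRange(h,(15,40,100),(28,165,255));k=np.zeros_like(m);k[y0:y1,x0:x1]=m[y0:y1,x0:x1]
        N,l,st,c=cv2.connectedComponentsWithStats(k);i=1+st[1:,4].argmax();print(n,f,st[i],c[i])
    df=cv2.absdiff(np.ascontiguousarray(o),d['color']).max(2)
    for nm,(x0,y0,x1,y1) in (dict(can=(75,175,145,235),tape=(105,110,165,170),sponge=(355,108,400,170)) if n=='top' else dict(can=(140,300,205,375),tape=(100,265,165,320),sponge=(258,125,310,170))).items(): print(nm,(df[y0:y1,x0:x1]>40).mean())
E
python3 lid.py | sed -n 2p
```

```text
24.3 [ 0.2922 -0.5056  0.3171] 0.059773911028813125
top old [409 182  16  14 180] [416.4889 188.3389]
top new [407 187  17  15 187] [414.9626 193.7701]
can 0.0
tape 0.17833333333333334
sponge 0.0
side old [335 105  18  34 404] [344.2847 121.6955]
side new [337 107  20  34 404] [346.5718 123.7599]
can 0.0
tape 0.005874125874125874
sponge 0.0
170 None None | 176 None None | 182 None None | 188 None None | 194 176 222 | 200 174 259 | 206 173 261 | 212 171 260 | 218 169 259 | 224 145 259 | 230 152 258 | 236 159 257 | 242 164 256 | 248 168 255 | 254 170 252 |
```

The handle top is at its original height and leans only about 3–4°. The can, tape and cork block are unmoved, and the lid is at its stop. Handing in.

```bash
python3 -c "
from cell import arm
print(arm.close_job())"
```

```text
the job is handed in; nothing more can be done
None
```

The job is handed in, though no verdict came back: the camera readings put the lid at its stop (about 1.95 rad), the opener released and standing in its slot with a lean of 3–4°, and the can, tape and cork block where they started; one turquoise look-alike was knocked over along the way.

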